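# Bring the large piping tip to the bay and close the keeper

### The job

Push a spoke of the star handle on the piping tip organiser with a fingertip to turn the carousel, either way round, until the large piping tip stands centred in the pick-up bay, in line with the tongue on the foot; then push the upright post of the keeper arm so that its fork swings fully home round that tip. Take nothing out of the organiser: every piping tip stays standing in its seat, and the other things on the island are left where they are.

Things in the scene. Friction and masses are not known exactly. Their poses are not given: they have to be found in the camera images.
- organiser: Fixed grey plastic foot of the piping tip organiser: disc 240 mm across, 10 mm high. Origin: centre of its underside, on the carousel's axis; its -x axis points to the bay. On it turns a white tray (224 mm across, top face 21 mm above the table), either way, with light friction (about 0.1 N m): it turns only while pushed and stays where it is left.
- hub (a point): Centre of the star handle, on the vertical turning axis of the tray, 108 mm above the table. A steel hub 22 mm thick rises from the tray to a cap 34 mm across (99 to 117 mm high), from which three level spokes stick out, 120 degrees apart.
- spoke0 (a point): Outer end of one of the three equal spokes of the star handle, 70 mm from the axis, on the spoke's centreline 108 mm above the table. The spoke is a steel bar 12 mm thick running straight from the hub to 6 mm past this point; it turns rigidly with the tray. Below the spokes there is free air down to 65 mm above the table.
- spoke1 (a point): Outer end of one of the three equal spokes of the star handle, 70 mm from the axis, on the spoke's centreline 108 mm above the table. The spoke is a steel bar 12 mm thick running straight from the hub to 6 mm past this point; it turns rigidly with the tray. Below the spokes there is free air down to 65 mm above the table.
- spoke2 (a point): Outer end of one of the three equal spokes of the star handle, 70 mm from the axis, on the spoke's centreline 108 mm above the table. The spoke is a steel bar 12 mm thick running straight from the hub to 6 mm past this point; it turns rigidly with the tray. Below the spokes there is free air down to 65 mm above the table.
- seat_large (a point): Centre of the seat of the large tip, on the tray's top face 21 mm above the table, 90 mm from the axis; turns with the tray. The five seats lie 72 degrees apart, each ringed by a 6 mm high collar.
- bay (a point): The pick-up bay: the fixed point over the foot, 90 mm from the axis and 21 mm high, where the large tip must come to stand; a short tongue on the rim of the foot points out radially there, and the fork of the keeper closes round it.
- keeper (a joint): Angle of the keeper arm (rad) about a vertical pivot: 0 = fully closed against its stop, grows as it swings away from the tray, to 0.8. Light friction (0.05 N m), no spring: it stays where it is left. Aluminium arm 12 mm wide, 36 to 48 mm above the table, 160 mm long; at its end two 36 mm prongs, 56 mm apart inside, pass either side of the large tip as it closes.
- keeper_pivot (a point): On the keeper's vertical pivot axis, 100 mm above the table (the pivot itself ends at 50 mm), beside the foot, 177 mm from the carousel's axis.
- keeper_post (a point): Centre of the top of the upright round post on the keeper arm: 14 mm thick, 48 to 101 mm above the table, 70 mm from the pivot. Pushing it towards the tray, square to the line from the pivot, closes the keeper.
- tip_large: The large steel piping tip: a cone 30 mm across the base, 42 mm high, standing loose in its seat, narrow end up. Origin: centre of its underside.
- tip_small1: One of four small steel piping tips: cone 19 mm across the base, 32 mm high, standing loose in its own seat, 90 mm from the axis. Origin: centre of its underside.
- tip_small2: One of four small steel piping tips: cone 19 mm across the base, 32 mm high, standing loose in its own seat, 90 mm from the axis. Origin: centre of its underside.
- tip_small3: One of four small steel piping tips: cone 19 mm across the base, 32 mm high, standing loose in its own seat, 90 mm from the axis. Origin: centre of its underside.
- tip_small4: One of four small steel piping tips: cone 19 mm across the base, 32 mm high, standing loose in its own seat, 90 mm from the axis. Origin: centre of its underside.
- jug: Bystander: white ceramic milk jug, 76 mm across, 95 mm high. Origin: centre of its underside.
- cake_strip: Bystander: black silicone cake strip, stiff and coiled flat, 72 mm across, 30 mm high. Origin: centre of its underside.
- bowl: Bystander: glass mixing bowl, 200 mm across, 90 mm high. Origin: centre of its underside.
- ramekin: Bystander: white ceramic ramekin, 80 mm across, 45 mm high. Origin: centre of its underside.
- cake_tester: Bystander: bamboo cake tester, 190 mm long, lying flat. Origin: centre of its underside (lying: near its middle).
- spatula: Bystander: spatula, lying flat. Origin: centre of its underside (lying: near its middle).
- sugar_jar: Bystander: glass jar with steel cap, 60 mm across, 90 mm high. Origin: centre of its underside.
There are look-alikes about, which are no part of the job. What is shaped like the tip_large but yellow is not meant.

How it is judged:
By the outcome, as a careful person would: the job done as asked, in the order asked, and still so for the second after the job is handed in, with the robot touching nothing.
It also fails if it takes over 58 s, if anything falls off the work surface, if the arm or the gripper's body presses on something with over 40 N, if the wrist force passes 120 N, or if a joint passes its speed limit or range.

### The arm

A 6-joint arm with a two-finger parallel gripper is mounted at the origin on the work surface. World frame = base frame: x ahead of the robot, y to its left, z up, the work surface at z = 0. Lengths are in mm, angles in rad, forces in N, time in s.
With the tool pointing down it reaches from about 375 to 825 mm from the base axis. Payload 5.5 kg.
Tool frame: the origin (TCP) lies on the front face of the gripper's body, between the roots of the fingers; the fingertips stand 73 mm ahead of it and the grasp point (between the pads) lies 54 mm ahead of it (bot.tip_reach is the z of the fingertips in the tool frame, in mm); z points along the fingers, y is the line along which they close (so a half turn about z gives the same grasp; the last joint's range is limited). The gripper opens to 85 mm and grips with 20 to 120 N. Pads are 22 mm wide; open, the fingers measure 114 mm over their backs; the gripper's body (76 mm by 85 mm) begins 54 mm behind the grasp point. The pads swing forward as they close: fully open they stand 13 mm farther back than shut.
Start: joints at [-1.209, 0.314, -0.047, 1.21, 0, 1.571], TCP at [212.371, -561.154, 303.899] pointing down, gripper open.
Joint ranges: [-2.67, 2.67], [-0.69, 1.73], [-1.03, 1.25], [-2.08, 2.16], [-1.42, 1.45], [-3.14, 3.14]. Speed limits (rad/s): [2.39, 2.39, 3.01, 3.14, 3.14, 3.14].

### API

Orientations are given as a rotation vector (axis times angle).
In Python, from rig import bot, read_camera, job gives the robot as it stands.
- The arm moves only by the tool play_rows, never from a script. Its argument "rows" is a list that holds one entry, the list of rows, each a list of 7 numbers: the shift along the tool's x, y, z in units of 250 mm (1.0 is 250 mm), then the turn, a rotation vector about the tool's x, y, z in units of 90 degrees (1.0 is 90 degrees), then the opening, from -1 (shut) to 1 (fully open). In form: [[[dx, dy, dz, wx, wy, wz, fingers], ...]]. A call has 1 to 8 rows; each row is the pose to reach, as a shift and turn from the pose commanded when the call began, along the tool's axes at that moment; what a row does not reach only later rows make up. A row lasts 1/12 s, in which the tool goes at most 41.7 mm and 7.16 degrees, less where a joint would pass 70% of its speed; a pose out of reach is approached as far as the arm can. A call with a number of a shift or a turn outside -1 to 1 is refused whole. A call with a gripper value outside its range is refused whole. The fingers move at their own pace and stop on an object; the grip force is fixed at half the most. Time passes only in rows, so rows that repeat a pose let the fingers close. It gives the time, the measured TCP pose, the force, the opening and the grip force at its end, in the units of the state.
- bot.read_state(): the state, without advancing time (a new reading comes with each control period).
- read_camera(name): name is "scene" or "side" or "wrist"; returns a dict with "frame" (480x640x3 uint8, red, green, blue), "range_z" (480x640 float32, mm along the optical axis (not along the pixel's ray), 0 where there is no reading), "vfov" (degrees; the focal length in pixels is half the picture's height over the tangent of half this angle, whatever the lens; pixels are square), "cx", "cy" (the principal point, pixels), "dist" ([k1, k2, p1, p2, k3] as OpenCV has them; the pictures are not rectified), "R" (3x3) and "t" (3): a world point X has camera coordinates R X + t; the wrist camera has in their place "hand_eye" (4x4, takes a point from camera to tool coordinates, whose origin is the TCP and whose axes are the flange's). Camera axes: x right, y down, z forward; pixel columns grow to the right and rows downward; lengths in mm; the calibration is good to about 2 mm. A picture is of the moment at which its call begins: read the wrist's pose just before it.
- job.close_job(): hands the job in; it is judged then, once.
The state is a dict: "clock": time; "joint_pos": joint angles; "joint_vel": joint speeds; "tau": joint torques, N m; "tcp_pos": TCP position; "eef_rot": TCP orientation; "ft_force": force on the tool from outside, world axes, zero at the start; "moment": the same for the moment, N m; "grip_width": finger opening in mm; "grip_force": force on a finger pad.
Only numpy, scipy, OpenCV 4.12 (cv2) and the standard library are available. Lean on these libraries where they do the work, as an engineer would, in place of code of your own. Each camera call takes 0.05 s, during which the arm holds its last target. There are 200 camera calls.

## Working session

There is one attempt and no reset: what is moved stays moved. The work goes in short steps, Python scripts to look and compute and a tool call to move; the robot and the scene stay as the last step left them, time stands still between calls to the robot, and variables do not carry over. Pictures are saved under pics/ and viewed, at most 10 in all, crops included, and the job is handed in when it is done.

Besides the shell and the picture viewer there is one more tool, called after "Request:" as a command line: name --argument value ..., lists and objects as JSON in quotes. play_rows: Moves the arm, as the interface text tells. Its arguments: {"type":"object","properties":{"rows":{"type":"array","items":{"type":"array","items":{"type":"array","items":{"type":"number","minimum":-1,"maximum":1}}}}},"required":["rows"]}

```bash
mkdir -p pics; cat > h.py <<'E'
import numpy as np, cv2
from rig import bot, read_camera, job
from scipy.spatial.transform import Rotation as Ro
def K(c):
    f=240/np.tan(np.radians(c["vfov"])/2); return np.array([[f,0,c["cx"]],[0,f,c["cy"]],[0,0,1.]])
def ext(c,s=None):
    if "R" in c: return np.array(c["R"]),np.array(c["t"])
    H=np.array(c["hand_eye"]); T=np.eye(4); T[:3,:3]=Ro.from_rotvec(s["eef_rot"]).as_matrix(); T[:3,3]=s["tcp_pos"]
    M=np.linalg.inv(T@H); return M[:3,:3],M[:3,3]
def cloud(c,s=None):
    R,t=ext(c,s); v,u=np.mgrid[:480,:640]
    p=cv2.undistortPoints(np.stack([u,v],-1).reshape(-1,1,2).astype(float),K(c),np.array(c["dist"])).reshape(480,640,2)
    z=c["range_z"][...,None]; P=np.concatenate([p*z,z],-1); W=(P-t)@R; W[c["range_z"]==0]=np.nan; return W
def ray(c,px,z,s=None):
    R,t=ext(c,s); p=cv2.undistortPoints(np.array(px,float).reshape(-1,1,2),K(c),np.array(c["dist"])).reshape(-1,2)
    d=np.c_[p,np.ones(len(p))]@R; o=-R.T@t; return o+d*((z-o[2])/d[:,2:])
def proj(c,X,s=None):
    R,t=ext(c,s); return cv2.projectPoints(np.array(X,float).reshape(-1,1,3),cv2.Rodrigues(R)[0],t,K(c),np.array(c["dist"]))[0].reshape(-1,2)
E
python3 - <<'E'
from h import *
s=bot.read_state(); print(s)
import pickle
for n in("scene","side"):
    c=read_camera(n); cv2.imwrite(f"pics/{n}0.png",c["frame"][...,::-1]); pickle.dump(c,open(n+"0.pkl","wb"))
    print(n,c["vfov"],-c["R"].T@c["t"])
E
```

```text
{'clock': 0.0, 'joint_pos': array([-1.20899379e+00,  3.14266661e-01, -4.80696359e-02,  1.21016822e+00,
        2.33606501e-05,  1.57081482e+00]), 'joint_vel': array([0.00088217, 0.00048095, 0.000829  , 0.00048226, 0.00063084,
       0.00120349]), 'tau': array([ 8.05803866e-04, -5.39593041e+01,  3.39748585e+01,  1.92556169e-02,
        1.27131858e-05,  9.30645598e-06]), 'tcp_pos': array([ 212.22707851, -560.74462696,  303.01421439]), 'eef_rot': array([-3.08867613e+00, -5.64891774e-01,  4.46442328e-04]), 'ft_force': array([0.03454783, 0.65133211, 0.05409226]), 'moment': array([0.03651267, 0.01043463, 0.03418401]), 'grip_force': 0.0, 'grip_width': 84.96823778380713}
scene 50.74769811583449 [1324.63485457  255.41532866  855.55435124]
side 42.57741417054241 [ 287.97466002 1078.78703485 1464.0087842 ]
```

View pics/scene0.png

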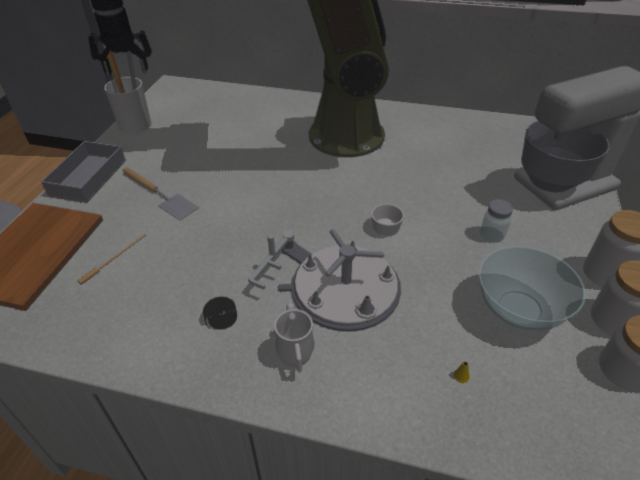

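View pics/side0.png

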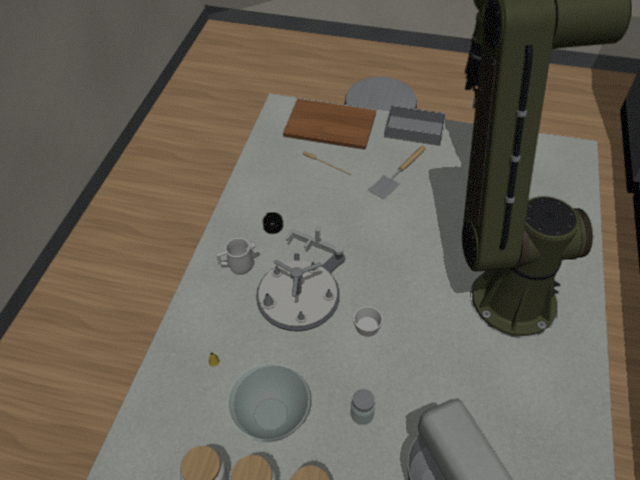

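The scene view shows the organiser around (347,283), tongue at (287,287), keeper at (270,262) and spokes ending at about (335,235), (383,254), (308,283?). Candidates for the large tip are (367,304) on the tray, which is the biggest steel cone, and the yellow cone at (463,372), which is excluded. I'll measure and confirm in a crop.

```bash
python3 - <<'E'
from h import *
import pickle
c=pickle.load(open("scene0.pkl","rb")); d=pickle.load(open("side0.pkl","rb"))
a=cv2.resize(c["frame"][215:335,235:415],None,fx=4,fy=4,interpolation=cv2.INTER_CUBIC)
b=cv2.resize(d["frame"][215:335,210:370],None,fx=3,fy=3,interpolation=cv2.INTER_CUBIC)
cv2.imwrite("pics/a.png",a[...,::-1]); cv2.imwrite("pics/b.png",b[...,::-1])
for n,q in(("scene",c),("side",d)):
    W=cloud(q); print(n)
    m=(W[...,0]>350)&(W[...,0]<900)&(W[...,1]>-350)&(W[...,1]<350)
    # tray surface: circle fit via z slab
    p=W[m&(W[...,2]>17)&(W[...,2]<25)]; cc,r=cv2.minEnclosingCircle(p[:,:2].astype(np.float32)); print("tray",np.median(p[:,:2],0),cc,r,len(p))
    for lo,hi in((85,130),(50,80)):
        k=(m&(W[...,2]>lo)&(W[...,2]<hi)).astype(np.uint8)
        N,L,S,C=cv2.connectedComponentsWithStats(k)
        for i in range(1,N):
            if S[i,4]>6: q_=W[L==i]; print(lo,C[i].round(),S[i,4],q_.mean(0).round(),q_.min(0).round(),q_.max(0).round())
E
```

```text
scene
tray [622.07848034 128.34807853] (565.981689453125, 34.110721588134766) 265.841796875 5326
85 [348. 254.] 654 [608. 129. 111.] [545.  77.  85.] [674. 199. 119.]
85 [270. 239.] 53 [589. -46.  95.] [581. -54.  85.] [595. -39. 102.]
85 [293. 323.] 463 [789.  63.  92.] [748.  29.  85.] [830. 100. 100.]
50 [286. 235.] 9 [524. -34.  51.] [518. -39.  50.] [528. -29.  52.]
50 [352. 242.] 8 [513. 121.  52.] [507. 118.  50.] [516. 123.  55.]
50 [271. 249.] 62 [590. -46.  65.] [583. -54.  50.] [593. -40.  80.]
50 [309. 257.] 7 [580.  38.  52.] [577.  35.  50.] [583.  42.  55.]
50 [346. 270.] 103 [610. 127.  65.] [601. 114.  50.] [615. 136.  80.]
50 [387. 267.] 9 [571. 209.  53.] [568. 206.  50.] [574. 211.  56.]
50 [315. 294.] 10 [679.  77.  52.] [675.  74.  50.] [684.  79.  53.]
50 [366. 300.] 52 [674. 182.  58.] [666. 175.  51.] [680. 190.  65.]
50 [293. 323.] 270 [771.  57.  67.] [761.  34.  50.] [802.  91.  80.]
50 [295. 349.] 419 [824.  77.  65.] [783.  35.  50.] [852. 101.  80.]
side
tray [590.47516321 138.20238912] (563.2040405273438, 37.863433837890625) 265.69586181640625 2630
85 [317. 231.] 28 [581. -43.  95.] [575. -53.  86.] [589. -37. 104.]
85 [240. 247.] 185 [782.  66.  92.] [742.  28.  85.] [824. 105. 103.]
85 [297. 273.] 375 [597. 129. 112.] [539.  79.  87.] [668. 204. 123.]
50 [318. 239.] 31 [579. -40.  63.] [569. -47.  50.] [586. -34.  79.]
50 [237. 246.] 126 [802.  44.  67.] [767.  28.  50.] [824.  74.  80.]
50 [220. 256.] 39 [837.  90.  68.] [823.  74.  51.] [847.  99.  80.]
50 [240. 260.] 164 [778.  90.  64.] [753.  55.  50.] [821. 105.  80.]
50 [299. 285.] 25 [590. 134.  63.] [586. 124.  51.] [596. 140.  79.]
50 [329. 290.] 8 [507. 126.  52.] [503. 120.  50.] [511. 130.  58.]
50 [267. 296.] 28 [667. 187.  58.] [660. 178.  51.] [674. 194.  67.]
```

View pics/a.png

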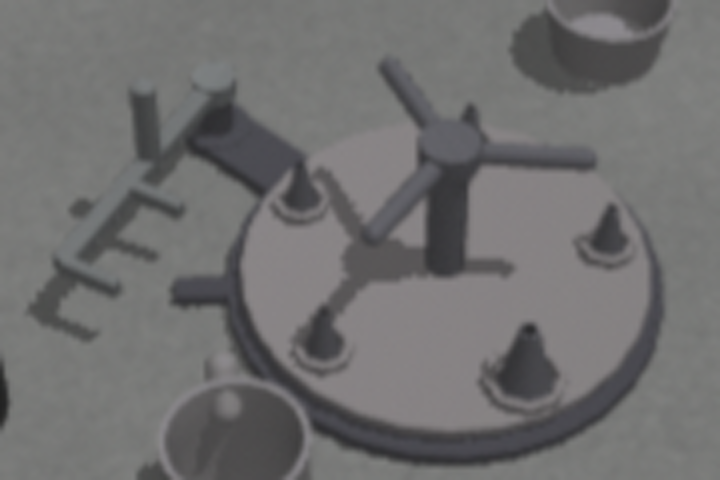

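View pics/b.png

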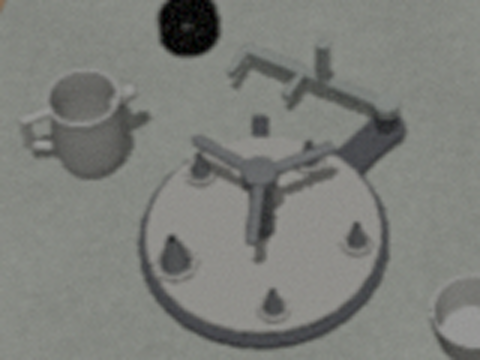

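The crops confirm the large tip at scene (367,304) and side (268,299): it is clearly the biggest steel cone and stands in a larger collar. The tongue is at scene (282,288). The cap is at scene (348,250), with spoke ends at (333,231), (383,254) and (328,274).

```bash
python3 - <<'E'
from h import *
import pickle
c=pickle.load(open("scene0.pkl","rb")); d=pickle.load(open("side0.pkl","rb"))
A=lambda *p:[(235+x/4,215+y/4) for x,y in p]; B=lambda *p:[(210+x/3,215+y/3) for x,y in p]
print("cap",ray(c,A((452,140)),117),ray(d,B((260,169)),117))
sc=ray(c,A((388,63),(594,157),(370,238)),108); sd=ray(d,B((334,149),(254,242),(197,140)),108)
print("spokes",sc,sd)
print("tongue",ray(c,A((178,291)),10),ray(d,B((261,124)),10))
print("post",ray(c,A((144,87)),101),ray(d,B((323,47)),101))
print("piv",ray(c,A((214,78)),50),ray(d,B((388,107)),50))
print("prongs",ray(c,A((118,290),(182,210)),42),ray(d,B((235,79),(290,102)),42))
print("large base",ray(c,A((522,395)),24),ray(d,B((176,262)),24), "apex",ray(c,A((530,328)),63),ray(d,B((173,237)),63))
E
```

```text
cap [[602.60230664 127.77045835 117.        ]] [[596.53493664 128.3912461  117.        ]]
spokes [[544.71115096  80.71470482 108.        ]
 [588.49923763 199.36958814 108.        ]
 [670.23142871 100.83544252 108.        ]] [[538.30549108  84.19121389 108.        ]
 [582.85529541 200.85113696 108.        ]
 [663.90616883 103.34941509 108.        ]]
tongue [[647.31892227 -12.24546724  10.        ]] [[634.59273045  -1.20814449  10.        ]]
post [[587.04090202 -44.57162259 101.        ]] [[579.09243867 -38.52815199 101.        ]]
piv [[520.38708203 -27.74748992  50.        ]] [[509.85550153 -20.48987137  50.        ]]
prongs [[679.88447256 -33.04525499  42.        ]
 [617.11367391 -17.39082303  42.        ]] [[666.86366754 -26.22454484  42.        ]
 [606.31287347 -10.54563354  42.        ]]
large base [[682.48538082 183.77069277  24.        ]] [[666.01481812 185.04206133  24.        ]] apex [[670.40273331 183.48815088  63.        ]] [[666.34956849 183.59080882  63.        ]]
```

Request:
play_rows --rows '[[[1, -0.98, 0, 0, 0, -0.6, -1], [1, -0.98, 0, 0, 0, -0.6, -1], [1, -0.98, 0, 0, 0, -0.6, -1], [1, -0.98, 0, 0, 0, -0.6, -1], [1, -0.98, 0, 0, 0, -0.6, -1], [1, -0.98, 0, 0, 0, -0.6, -1], [1, -0.98, 0, 0, 0, -0.6, -1], [1, -0.98, 0, 0, 0, -0.6, -1]]]'

```text
clock: 0.77
tcp_pos: [352.5, -256.7, 303.7]
eef_rot: [-2.492, -1.913, -0.0]
ft_force: [0.8, -0.4, -0.4]
grip_width: 0.4
grip_force: 0.0
```

Request:
play_rows --rows '[[[1, 0.18, 0, 0, 0, -0.167, -1], [1, 0.18, 0, 0, 0, -0.167, -1], [1, 0.18, 0, 0, 0, -0.167, -1], [1, 0.18, 0, 0, 0, -0.167, -1], [1, 0.18, 0, 0, 0, -0.167, -1], [1, 0.18, 0, 0, 0, -0.167, -1], [1, 0.18, 0, 0, 0, -0.167, -1]]]'

```text
clock: 1.35
tcp_pos: [463.7, -24.1, 303.7]
eef_rot: [-2.218, -2.223, -0.004]
ft_force: [-0.2, -0.2, 0.2]
grip_width: 0.1
grip_force: 0.0
```

```bash
python3 - <<'E'
from h import *
s=bot.read_state(); print(s["clock"],s["tcp_pos"],s["eef_rot"],s["joint_pos"].round(2))
E
```

```text
1.35 [463.74244235 -24.12931066 303.71274027] [-2.2180441  -2.22344585 -0.00428484] [-0.05  0.06 -0.36  1.15  0.    1.51]
```

Request:
play_rows --rows '[[[0.8, 0.36, 0, 0, 0, 0, -1], [0.8, 0.36, 0, 0, 0, 0, -1], [0.8, 0.36, 0, 0, 0, 0, -1], [0.8, 0.36, 0, 0, 0, 0, -1], [0.8, 0.36, 0, 0, 0, 0, -1], [0.8, 0.36, 0, 0, 0, 0, -1], [0.8, 0.36, 0, 0, 0, 0, -1]]]'

```text
clock: 1.93
tcp_pos: [553.2, 172.6, 302.9]
eef_rot: [-2.222, -2.22, 0.001]
ft_force: [-0.5, 0.0, -0.2]
grip_width: -0.2
grip_force: 0.0
```

```bash
cat > look.py <<'E'
from h import *
import pickle,sys
n=sys.argv[1]
s=bot.read_state(); c=read_camera("wrist"); pickle.dump((c,s),open(n+".pkl","wb"))
cv2.imwrite(f"pics/{n}.png",c["frame"][...,::-1]); print(s["clock"],s["tcp_pos"],s["eef_rot"]); R,t=ext(c,s); print(-R.T@t,R[2])
E
python3 look.py w1
```

```text
1.9333 [553.22477852 172.62024651 302.90838162] [-2.22157932e+00 -2.22034591e+00  8.08674494e-04]
[553.43085839 254.56812334 373.1343474 ] [-0.00142638 -0.31924389 -0.94767152]
```

View pics/w1.png

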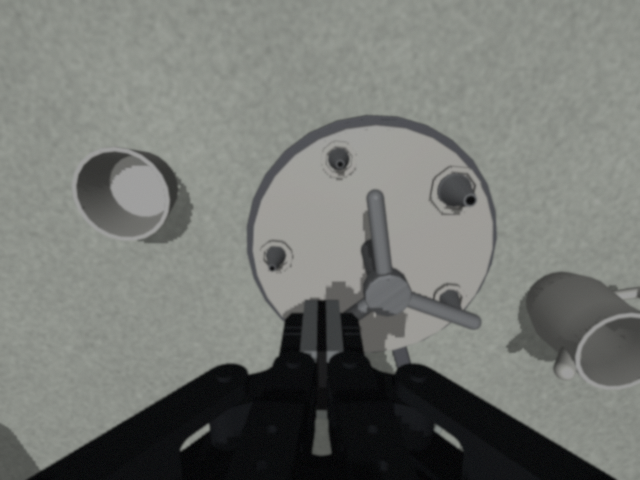

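The wrist view shows the cap at (387,293), spoke ends at (375,192) and (479,322), the large tip's collar at (455,190) and the tongue at (402,356).

```bash
python3 - <<'E'
from h import *
import pickle
c,s=pickle.load(open("w1.pkl","rb"))
h=ray(c,[(387,293)],117,s)[0]; print("cap",h)
sp=ray(c,[(375,193),(478,322)],108,s); lg=ray(c,[(454,191)],27,s)[0]; tg=ray(c,[(402,357)],10,s)[0]
for p in(*sp,lg,tg): d=p-h; print(p.round(1),np.hypot(*d[:2]).round(1),np.degrees(np.arctan2(d[1],d[0])).round(1))
g=cv2.cvtColor(c["frame"],cv2.COLOR_RGB2HSV)
W=cloud(c,s); z=W[...,2]
p=W[(z>105)&(z<125)&(W[...,1]<240)]; print(len(p),p[np.hypot(*(p-h)[:,:2].T)<25].mean(0))
p=W[(z>17)&(z<24)]; cc,r=cv2.minEnclosingCircle(p[:,:2].astype(np.float32)); print(cc,r)
E
```

```text
cap [599.3027988  128.11692822 117.        ]
[589.1 197.7 108. ] 70.3 98.4
[669.8  99.9 108. ] 75.9 -21.8
[668.6 182.   27. ] 87.8 37.9
[638.    0.8  10. ] 133.1 -73.1
4689 [599.31384277 128.67763013 115.24867785]
(576.9771728515625, 144.2842254638672) 226.75743103027344
```

Request:
play_rows --rows '[[[0, 0, 0.3, 0, 0, 0, -1], [0, 0, 0.45, 0, 0, 0, -1], [0, 0, 0.57, 0, 0, 0, -1], [0, 0, 0.57, 0, 0, 0, -1], [0, 0, 0.57, 0, 0, 0, -1]]]'

```text
clock: 2.4
tcp_pos: [548.4, 167.1, 156.5]
eef_rot: [-2.225, -2.212, 0.014]
ft_force: [0.2, 0.5, 0.5]
grip_width: -0.1
grip_force: 0.0
```

```bash
python3 - <<'E'
from h import *
s=bot.read_state(); p0=s["tcp_pos"]; print(s["clock"],p0,s["ft_force"])
def pos(t,r=48,o=20):
    a=np.radians(t); return np.array([599.3,128.3])+r*np.array([np.cos(a),np.sin(a)])+o*np.array([-np.sin(a),np.cos(a)])
for seg in(range(98,49,-7),range(49,-1,-6)):
    for t in seg:
        d=(pos(t)-p0[:2])/250; print(t,[round(d[1],3),round(d[0],3)])
E
```

```text
2.4 [548.35516243 167.09579182 156.51673236] [0.20991816 0.48307426 0.51190112]
98 [np.float64(0.024), np.float64(0.098)]
91 [np.float64(0.035), np.float64(0.12)]
84 [np.float64(0.044), np.float64(0.144)]
77 [np.float64(0.05), np.float64(0.169)]
70 [np.float64(0.053), np.float64(0.194)]
63 [np.float64(0.052), np.float64(0.22)]
56 [np.float64(0.049), np.float64(0.245)]
49 [np.float64(0.042), np.float64(0.269)]
43 [np.float64(0.034), np.float64(0.29)]
37 [np.float64(0.024), np.float64(0.309)]
31 [np.float64(0.012), np.float64(0.327)]
25 [np.float64(-0.002), np.float64(0.344)]
19 [np.float64(-0.017), np.float64(0.359)]
13 [np.float64(-0.034), np.float64(0.373)]
7 [np.float64(-0.052), np.float64(0.385)]
1 [np.float64(-0.072), np.float64(0.394)]
```

Request:
play_rows --rows '[[[0.024, 0.09, 0, 0, 0, 0, -1], [0.035, 0.12, 0, 0, 0, 0, -1], [0.044, 0.144, 0, 0, 0, 0, -1], [0.05, 0.169, 0, 0, 0, 0, -1], [0.053, 0.194, 0, 0, 0, 0, -1], [0.052, 0.22, 0, 0, 0, 0, -1], [0.049, 0.245, 0, 0, 0, 0, -1], [0.042, 0.269, 0, 0, 0, 0, -1]]]'

```text
clock: 3.07
tcp_pos: [620.5, 180.7, 161.8]
eef_rot: [-2.226, -2.217, -0.001]
ft_force: [-3.2, 0.7, 0.4]
grip_width: -0.1
grip_force: 1.1
```

```bash
cat > st.py <<'E'
from h import *
s=bot.read_state(); print(s["clock"],s["tcp_pos"].round(1),s["eef_rot"].round(3),s["ft_force"].round(1))
H=np.array([599.3,128.3])
c=read_camera("scene"); W=cloud(c)
# spokes: above 103 mm, 30..80 mm from hub (scene x offset ~+3)
for off in ([2.5,-0.5],):
    q=W[(W[...,2]>100)&(W[...,2]<120)]; d=q[:,:2]-H-off; r=np.hypot(*d.T); k=(r>24)&(r<78); a=np.degrees(np.arctan2(d[k,1],d[k,0]))
    print(np.histogram(a,np.arange(-180,181,10))[0])
    z=np.exp(3j*np.radians(a)).mean(); print("spoke phase",np.degrees(np.angle(z))/3, abs(z))
# large tip: upper part above 55
q=W[(W[...,2]>55)&(W[...,2]<66)]; d=q[:,:2]-H-[2.5,-.5]; r=np.hypot(*d.T); k=(r>75)&(r<105); 
if k.any(): m=d[k].mean(0); print("tip",k.sum(),m,np.degrees(np.arctan2(m[1],m[0])))
E
python3 st.py
```

```text
3.0667 [620.5 180.7 161.8] [-2.226e+00 -2.217e+00 -1.000e-03] [-3.2  0.7  0.4]
[  2   0   0   0   0   0   0   0   0   3  34 110   2   0   0   0   0   0
   0   0   0  19  99  47  15   2   0   0   0   0   0   0   0   0  37  43]
spoke phase 50.38257748264838 0.9448553176529783
tip 41 [ 82.68006493 -23.68334743] -15.984131519223562
```

Request:
play_rows --rows '[[[-0.008, 0.021, 0, 0, 0, 0, -1], [-0.018, 0.04, 0, 0, 0, 0, -1], [-0.03, 0.058, 0, 0, 0, 0, -1], [-0.044, 0.075, 0, 0, 0, 0, -1], [-0.059, 0.09, 0, 0, 0, 0, -1], [-0.076, 0.104, 0, 0, 0, 0, -1], [-0.094, 0.11, 0, 0, 0, 0, -1], [-0.114, 0.11, 0, 0, 0, 0, -1]]]'

```text
clock: 3.78
tcp_pos: [648.4, 151.8, 161.6]
eef_rot: [2.226, 2.216, 0.003]
ft_force: [1.8, 2.6, -0.2]
grip_width: -0.3
grip_force: 1.3
```

```bash
python3 st.py; python3 look.py w2
```

```text
3.7833 [648.4 151.8 161.6] [2.226 2.216 0.003] [ 1.8  2.6 -0.2]
[ 0  0  0  0  0  0 18 96 13  0  0  0  0  0  0  0  0  7 43 35 26 11  0  0
  0  0  0  0  0  0 52 20  0  0  0  0]
spoke phase 12.670775511082896 0.9300644215801881
tip 35 [ 58.4750156  -71.58209681] -50.75480541248115
3.8333 [648.23153292 150.57230316 161.75119255] [2.22582575e+00 2.21467210e+00 1.57436581e-03]
[648.61450282 232.56084584 231.92876527] [-2.65325498e-04 -3.19804200e-01 -9.47483616e-01]
```

View pics/w2.png

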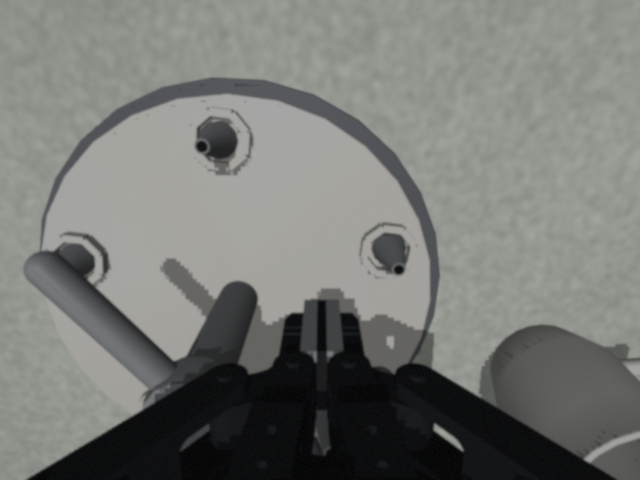

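The wrist view has small-tip collars at (222,141), (386,250) and (80,258), and the left spoke's end at (38,266). The seats' angles modulo 72° give the tray angle.

```bash
cat > seats.py <<'E'
from h import *
import pickle,sys
c,s=pickle.load(open(sys.argv[1]+".pkl","rb")); H=np.array([599.3,128.3])
for p in ray(c,eval(sys.argv[2]),27,s): d=p[:2]-H; a=np.degrees(np.arctan2(d[1],d[0])); print(p.round(1),np.hypot(*d).round(1),a.round(1),"phase72",((a+73.1+36)%72-36).round(1))
E
python3 seats.py w2 "[(222,141),(386,250),(80,258)]"
python3 - <<'E'
from h import *
import pickle
c,s=pickle.load(open("w2.pkl","rb")); p=ray(c,[(38,266)],108,s)[0][:2]-[599.3,128.3]; print(np.hypot(*p),np.degrees(np.arctan2(p[1],p[0])))
E
```

```text
[599.6 214.9  27. ] 86.6 89.8 phase72 18.9
[683.7 156.8  27. ] 89.1 18.7 phase72 19.8
[517.6 153.2  27. ] 85.4 163.1 phase72 20.2
69.33387626947722 129.49196849757658
```

Request:
play_rows --rows '[[[-0.02, 0.007, 0, 0, 0, 0, -1], [-0.04, 0.013, 0, 0, 0, 0, -1], [-0.058, 0.017, 0, 0, 0, 0, -1], [-0.058, 0.017, 0, 0, 0, 0, -1], [-0.058, 0.017, 0, 0, 0, 0, -1], [-0.058, 0.017, 0, 0, 0, 0, -1]]]'

```text
clock: 4.38
tcp_pos: [651.6, 136.9, 161.5]
eef_rot: [2.226, 2.216, -0.0]
ft_force: [-0.8, -0.5, 0.1]
grip_width: 0.1
grip_force: 0.0
```

```bash
python3 look.py w3; python3 st.py; python3 - <<'E'
import cv2
# crop side view for fork/tongue check + wrist side by side
from h import *
c=pickle=None
E
```

```text
4.3833 [651.64924882 136.90578178 161.48025377] [ 2.22591971e+00  2.21570539e+00 -2.31395322e-04]
[652.09355155 218.91181322 231.63695024] [-0.00143286 -0.32003954 -0.9474031 ]
4.4333 [651.6 137.1 161.4] [ 2.226  2.216 -0.   ] [-0.4 -0.2  1. ]
[  0   0   0   0   2  58   9   0   0   0   0   0   0   0   0   0  30  25
  27  23   2   0   0   0   0   0   0   3 101  31   1   0   0   0   0   0]
spoke phase -6.695107584068879 0.89414946942712
tip 32 [ 31.75233532 -81.33879008] -68.67574963414718
```

View pics/w3.png

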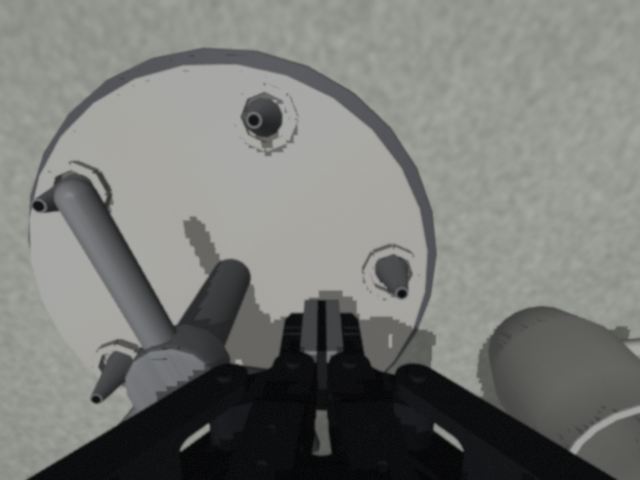

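Collars are now at about (269,123) and (394,271), and the left spoke's end is at (72,184).

```bash
python3 seats.py w3 "[(269,123),(394,271)]"
python3 - <<'E'
from h import *
import pickle
c,s=pickle.load(open("w3.pkl","rb")); p=ray(c,[(70,182)],108,s)[0][:2]-[599.3,128.3]; print(np.hypot(*p),np.degrees(np.arctan2(p[1],p[0])))
E
```

```text
[626.5 209.7  27. ] 85.8 71.5 phase72 0.6
[691.9 130.9  27. ] 92.6 1.6 phase72 2.7
71.99794044470343 109.97642050593316
```

Request:
play_rows --rows '[[[0.05, 0, 0, 0, 0, 0, -1], [0.05, 0, -0.15, 0, 0, 0, -1], [0.05, 0, -0.3, 0, 0, 0, -1], [0.05, -0.1, -0.45, 0, 0, 0, -1], [-0.05, -0.25, -0.56, 0, 0, 0, -1], [-0.15, -0.4, -0.56, 0, 0, 0, -1], [-0.19, -0.52, -0.56, 0, 0, 0, -1], [-0.19, -0.52, -0.56, 0, 0, 0, -1]]]'

```text
clock: 5.15
tcp_pos: [515.0, 89.0, 301.6]
eef_rot: [-2.225, -2.215, 0.006]
ft_force: [-0.8, 0.7, -0.8]
grip_width: -0.4
grip_force: 0.0
```

```bash
sleep 0; python3 look.py w4;  python3 st.py
```

```text
5.15 [515.01952558  88.96664496 301.59181345] [-2.22524586 -2.21458417  0.00617634]
[515.8176134  171.0094898  371.70242532] [-0.00606129 -0.32053986 -0.94721563]
5.2 [517.2  89.7 301.9] [-2.226 -2.215  0.003] [-0.4  0.   0.3]
[ 0  0  0  0 15 84 15  0  0  0  0  0  0  0  0  5 67 59  0  0  0  0  0  0
  0  0  0  6 94 33  2  0  0  0  0  0]
spoke phase -9.620087675590105 0.9563505395371684
tip 33 [ 32.35267856 -86.27174504] -69.44350401841385
```

View pics/w4.png

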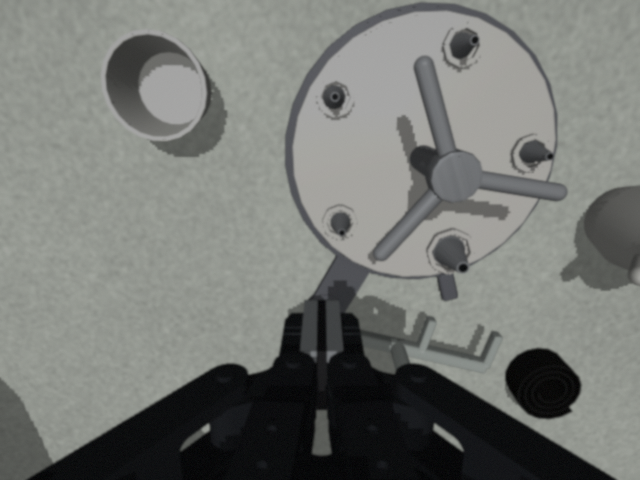

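This clear view has the cap at (456,176), the large collar at (450,253), the tongue's end at (449,295) and its root at (445,277). Spoke ends are at (424,62), (562,191) and (377,255). The small collars are at (461,47), (335,98), (341,222) and (533,153).

```bash
python3 - <<'E'
from h import *
import pickle
c,s=pickle.load(open("w4.pkl","rb"))
h=ray(c,[(456,176)],117,s)[0]; print("cap",h)
se=ray(c,[(450,253),(461,47),(335,98),(341,222),(533,153)],27,s); m=se.mean(0); print("seat mean",m)
sp=ray(c,[(424,62),(562,191),(377,256)],108,s); print("spoke mean",sp.mean(0))
tg=ray(c,[(449,295),(447,285)],10,s)
for C in(h,m,sp.mean(0)):
    f=lambda P:np.degrees(np.arctan2(*(P-C)[:,1::-1].T)).round(1)
    print("seats",f(se),"spokes",f(sp),"tongue",f(tg))
y=c["frame"]; a=cv2.resize(y[225:310,400:500],None,fx=6,fy=6,interpolation=cv2.INTER_CUBIC); cv2.imwrite("pics/t.png",a[...,::-1])
E
```

```text
cap [599.66535594 126.5863285  117.        ]
seat mean [600.30987868 125.14741224  27.        ]
spoke mean [600.84870259 125.73459748 108.        ]
seats [ -69.9   74.8  147.2 -140.5    2. ] spokes [ 109.2   -9.2 -128.9] tongue [-73.6 -73.5]
seats [ -70.    75.5  146.7 -141.5    2.9] spokes [ 109.4   -8.2 -130. ] tongue [-73.7 -73.6]
seats [ -70.5   75.7  147.2 -141.4    2.6] spokes [ 109.9   -8.7 -130. ] tongue [-73.9 -73.9]
```

View pics/t.png

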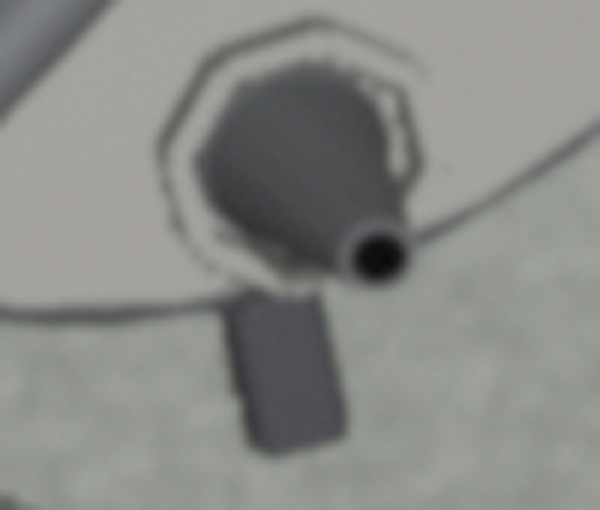

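Request:
play_rows --rows '[[[0.1, 0.15, 0, 0, 0, 0, -1], [0.2, 0.3, 0, 0, 0, 0, -1], [0.25, 0.44, 0.1, 0, 0, 0, -1], [0.25, 0.538, 0.24, 0, 0, 0, -1], [0.25, 0.538, 0.4, 0, 0, 0, -1], [0.25, 0.538, 0.56, 0, 0, 0, -1], [0.25, 0.538, 0.56, 0, 0, 0, -1], [0.25, 0.538, 0.56, 0, 0, 0, -1]]]'

```text
clock: 5.92
tcp_pos: [654.4, 152.8, 157.8]
eef_rot: [-2.223, -2.215, 0.009]
ft_force: [-0.5, -0.1, 0.7]
grip_width: -0.2
grip_force: 0.0
```

Request:
play_rows --rows '[[[0, 0, 0, 0, 0, 0, -1], [0, 0, 0, 0, 0, 0, -1]]]'

```text
clock: 6.08
tcp_pos: [657.9, 153.1, 164.7]
eef_rot: [2.224, 2.215, 0.007]
ft_force: [-0.6, -0.1, 0.5]
grip_width: -0.2
grip_force: 0.0
```

Request:
play_rows --rows '[[[-0.03, -0.025, 0, 0, 0, 0, -1], [-0.055, -0.025, 0, 0, 0, 0, -1], [-0.063, -0.025, 0, 0, 0, 0, -1], [-0.068, -0.025, 0, 0, 0, 0, -1], [-0.073, -0.025, 0, 0, 0, 0, -1], [-0.079, -0.025, 0, 0, 0, 0, -1], [-0.079, -0.025, 0, 0, 0, 0, -1], [-0.079, -0.025, 0, 0, 0, 0, -1]]]'

```text
clock: 6.75
tcp_pos: [649.7, 132.5, 161.4]
eef_rot: [2.226, 2.217, -0.0]
ft_force: [0.6, 1.2, 1.2]
grip_width: -0.1
grip_force: 0.5
```

```bash
python3 st.py
```

```text
6.75 [649.7 132.5 161.4] [ 2.226  2.217 -0.   ] [0.6 1.2 1.2]
[  0   0   0   0   0  20   0   0   0   0   0   0   0   0   0   1  48  16
  25  17   0   0   0   0   0   0   0  24 101   8   0   0   0   0   0   0]
spoke phase -10.959615982817134 0.8715235427683775
tip 33 [ 26.79817751 -87.86390019] -73.03848027974198
```

Request:
play_rows --rows '[[[0.06, 0, 0, 0, 0, 0, -1], [0.06, 0, -0.15, 0, 0, 0, -1], [0.06, 0, -0.3, 0, 0, 0, -1], [0.06, -0.1, -0.45, 0, 0, 0, -1], [-0.05, -0.25, -0.56, 0, 0, 0, -1], [-0.15, -0.4, -0.56, 0, 0, 0, -1], [-0.17, -0.52, -0.56, 0, 0, 0, -1], [-0.17, -0.52, -0.56, 0, 0, 0, -1]]]'

```text
clock: 7.47
tcp_pos: [512.7, 89.1, 301.1]
eef_rot: [-2.225, -2.214, 0.008]
ft_force: [-0.0, 0.8, -1.0]
grip_width: -0.5
grip_force: 0.0
```

Request:
play_rows --rows '[[[0, 0, 0, 0, 0, 0, -1], [0, 0, 0, 0, 0, 0, -1], [0, 0, 0, 0, 0, 0, -1]]]'

```text
clock: 7.72
tcp_pos: [520.8, 91.4, 301.5]
eef_rot: [2.225, 2.217, 0.001]
ft_force: [0.2, -0.6, -0.3]
grip_width: -0.0
grip_force: 0.0
```

```bash
python3 look.py w5; python3 st.py; python3 - <<'E'
from h import *
import pickle
c,s=pickle.load(open("w5.pkl","rb"))
p=proj(c,[[625,42,27]],s)[0]; print(p); u,v=p.astype(int)
y=c["frame"]; u0,v0=max(u-90,0),max(v-200,0); print(u0,v0)
a=cv2.resize(y[v0:v0+295,u0-90:u0+200],None,fx=2,fy=2,interpolation=cv2.INTER_CUBIC); print(a.shape); cv2.imwrite("pics/t2.png",a[...,::-1])
E
```

```text
7.7167 [520.77039986  91.40428634 301.47059953] [2.22504315e+00 2.21695279e+00 1.44604698e-03]
[521.09561441 173.3449979  371.70472902] [-5.83004387e-04 -3.19151925e-01 -9.47703387e-01]
7.7667 [520.8  91.4 301.2] [2.225e+00 2.217e+00 1.000e-03] [ 0.5 -0.9  0.3]
[  0   0   0   0  37  66   6   0   0   0   0   0   0   0   0  15 102  17
   0   0   0   0   0   0   0   0   0  21 103   9   0   0   0   0   0   0]
spoke phase -13.544625238927829 0.9602172256283069
tip 32 [ 27.10591913 -82.57866346] -71.82790806262406
[435.00993364 254.30246553]
345 54
(590, 580, 3)
```

View pics/t2.png

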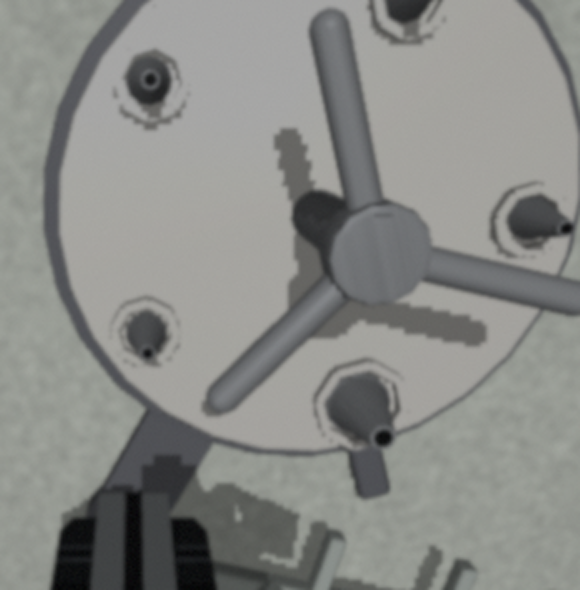

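Final check picture: large collar at crop (359,405), tongue end at (375,493), cap at (380,253), spoke ends at (329,14) and (217,403), and small collars at (150,90), (146,333) and (533,220).

```bash
python3 - <<'E'
from h import *
import pickle
c,s=pickle.load(open("w5.pkl","rb")); T=lambda *p:[(255+x/2,54+y/2) for x,y in p]
h=ray(c,T((380,253)),117,s)[0]; print("cap",h)
se=ray(c,T((359,405),(150,90),(146,333),(533,220)),27,s); sp=ray(c,T((329,16),(217,403)),108,s); tg=ray(c,T((375,493),(370,470)),10,s)
for C in(h,np.array([600.3,127,0])):
    f=lambda P:np.degrees(np.arctan2(*(P-C)[:,1::-1].T)).round(1)
    print("seats",f(se),np.hypot(*(se-C)[:,:2].T).round(1),"spokes",f(sp),"tongue",f(tg))
E
```

```text
cap [599.8269104  126.49477601 117.        ]
seats [ -74.   145.  -144.5   -1.8] [90.2 87.3 89.5 91.1] spokes [ 105.6 -132.2] tongue [-73.3 -73.3]
seats [ -74.3  145.4 -144.4   -2.1] [90.5 87.4 90.2 90.6] spokes [ 106.  -132.2] tongue [-73.6 -73.5]
```

Request:
play_rows --rows '[[[-0.15, 0.06, 0, 0, 0, 0, -1], [-0.3, 0.12, 0, 0, 0, 0, -1], [-0.45, 0.18, 0, 0, 0, 0, -1], [-0.6, 0.24, 0, 0, 0, 0, -1], [-0.706, 0.253, 0, 0, 0, 0, -1], [-0.706, 0.253, 0, 0, 0, 0, -1], [-0.706, 0.253, 0, 0, 0, 0, -1], [-0.706, 0.253, 0, 0, 0, 0, -1]]]'

```text
clock: 8.48
tcp_pos: [582.3, -85.7, 300.7]
eef_rot: [-2.225, -2.216, 0.0]
ft_force: [-0.5, -0.5, -0.9]
grip_width: 0.5
grip_force: 0.0
```

```bash
cat > kp.py <<'E'
from h import *
s=bot.read_state(); print(s["clock"],s["tcp_pos"].round(1),s["ft_force"].round(1))
for n,o in(("scene",[-2.9,.3]),("side",[3.2,-.3])):
    c=read_camera(n); W=cloud(c); q=W[(W[...,2]>60)&(W[...,2]<104)&(W[...,0]>560)&(W[...,0]<612)&(W[...,1]>-60)&(W[...,1]<25)]
    if len(q): print(n,"post",len(q),(q.mean(0)[:2]+o).round(1),"z",q[:,2].min().round(),q[:,2].max().round())
    a=W[(W[...,2]>38)&(W[...,2]<49)&(W[...,0]>500)&(W[...,0]<690)&(W[...,1]>-60)&(W[...,1]<60)]
    if len(a): print("  arm far x,y",(a[a[:,0]>a[:,0].max()-10].mean(0)[:2]+o).round(1), len(a))
E
python3 kp.py; python3 st.py|tail -2
```

```text
8.4833 [582.3 -85.7 300.7] [-0.5 -0.5 -0.9]
scene post 101 [586.7 -45.7] z 61.0 101.0
  arm far x,y [675.2 -45.4] 437
side post 47 [584.5 -42.4] z 62.0 101.0
  arm far x,y [675.6 -43.8] 251
spoke phase -13.524196113825324 0.960851962224403
tip 31 [ 26.85530504 -88.2577945 ] -73.07591100459648
```

Post at about (584,-43). Lower beside it, then push towards +y.

Request:
play_rows --rows '[[[0, 0.01, 0.15, 0, 0, 0, -1], [0, 0.01, 0.3, 0, 0, 0, -1], [0, 0.01, 0.45, 0, 0, 0, -1], [0, 0.01, 0.58, 0, 0, 0, -1], [0, 0.01, 0.64, 0, 0, 0, -1], [0, 0.01, 0.64, 0, 0, 0, -1], [0, 0.01, 0.64, 0, 0, 0, -1], [0, 0.01, 0.64, 0, 0, 0, -1]]]'

```text
clock: 9.3
tcp_pos: [585.6, -85.6, 143.1]
eef_rot: [2.224, 2.217, 0.002]
ft_force: [0.2, 0.5, 0.4]
grip_width: 0.1
grip_force: 0.0
```

Request:
play_rows --rows '[[[0.03, 0, 0, 0, 0, 0, -1], [0.06, 0, 0, 0, 0, 0, -1], [0.09, 0, 0, 0, 0, 0, -1], [0.11, 0, 0, 0, 0, 0, -1], [0.13, 0, 0, 0, 0, 0, -1], [0.15, 0, 0, 0, 0, 0, -1], [0.17, 0, 0, 0, 0, 0, -1], [0.17, 0, 0, 0, 0, 0, -1]]]'

```text
clock: 9.97
tcp_pos: [584.5, -42.5, 141.3]
eef_rot: [-2.224, -2.217, -0.0]
ft_force: [0.3, 0.8, -0.3]
grip_width: 0.1
grip_force: 0.0
```

```bash
python3 kp.py; python3 st.py|tail -2
```

```text
9.9667 [584.5 -42.5 141.3] [ 0.3  0.8 -0.3]
scene post 189 [590.3 -30.7] z 60.0 104.0
  arm far x,y [672.5  -2.6] 480
side post 97 [584.1 -27. ] z 60.0 104.0
  arm far x,y [671.1   0.7] 267
spoke phase -13.492830887084203 0.9599464891892265
tip 32 [ 28.60039768 -79.79965947] -70.28219341258962
```

Request:
play_rows --rows '[[[0.015, 0, 0, 0, 0, 0, -1], [0.03, 0, 0, 0, 0, 0, -1], [0.045, -0.004, 0, 0, 0, 0, -1], [0.06, -0.006, 0, 0, 0, 0, -1], [0.07, -0.008, 0, 0, 0, 0, -1], [0.07, -0.008, 0, 0, 0, 0, -1]]]'

```text
clock: 10.62
tcp_pos: [582.9, -27.1, 141.4]
eef_rot: [2.224, 2.214, -0.004]
ft_force: [0.3, -6.9, -1.6]
grip_width: -0.2
grip_force: 3.3
```

```bash
python3 kp.py; python3 st.py|tail -2
```

```text
10.6167 [582.9 -27.1 141.4] [ 0.3 -6.9 -1.6]
scene post 187 [588.2 -15.9] z 61.0 103.0
  arm far x,y [664.1  25.8] 381
side post 93 [581.7 -12.3] z 60.0 104.0
  arm far x,y [665.6  23.9] 280
spoke phase -13.595845377592747 0.958248571603634
tip 32 [ 27.14063187 -82.77268981] -71.84601593438423
```

Request:
play_rows --rows '[[[0.008, 0, 0, 0, 0, 0, -1], [0.012, 0, 0, 0, 0, 0, -1], [0.012, 0, 0, 0, 0, 0, -1], [0.012, 0, 0, 0, 0, 0, -1]]]'

```text
clock: 11.1
tcp_pos: [582.9, -26.7, 141.5]
eef_rot: [2.224, 2.209, -0.01]
ft_force: [0.2, -14.3, -2.0]
grip_width: 0.1
grip_force: 7.3
```

```bash
python3 kp.py; python3 st.py|tail -2; python3 - <<'E'
from h import *
H=np.array([599.5,127.5])
for n,o in(("scene",[-2.9,.3]),("side",[3.2,-.3])):
    c=read_camera(n); W=cloud(c); W[...,:2]+=o
    z=W[...,2]; r=np.hypot(*(W[...,:2]-H).transpose(2,0,1)); 
    q=W[(z>40)&(z<52)&(r<130)&(W[...,0]>590)&(W[...,0]<680)&(W[...,1]<75)]
    e=np.array([np.cos(np.radians(-73.3)),np.sin(np.radians(-73.3))]); t=np.array([-e[1],e[0]])
    d=q[:,:2]-H; print(n,len(q)); 
    for lo in range(65,130,8):
        k=(d@e>lo)&(d@e<lo+8)
        if k.any(): print(lo,np.sort((d[k]@t).round()).astype(int).tolist()[::3])
E
```

```text
11.1 [582.9 -26.7 141.5] [  0.2 -14.3  -2. ]
scene post 189 [588.2 -15.6] z 60.0 102.0
  arm far x,y [663.8  26.7] 385
side post 93 [581.9 -11.8] z 60.0 103.0
  arm far x,y [665.   25.2] 288
spoke phase -13.422818422105495 0.9588952727431314
tip 35 [ 28.95035827 -85.75833299] -71.34631028292804
scene 265
81 [-2, 0, 2, 3, 4, 5]
89 [-34, -33, -30, -30, -26, 2, 5, 6, 7, 7, 8, 28, 32, 34, 35, 37]
97 [-35, -33, -31, -30, -30, -29, -1, 4, 30, 32, 34, 35, 36]
105 [-36, -35, -32, -31, -30, 28, 30, 32, 33, 34, 35, 37]
113 [-35, -33, -31, -30, -28, 27, 29, 32, 33, 34, 35, 35]
121 [-44, -36, -32, -30, -25, -23, -20, -20, -16, -14, -12, -9, -7, -7, -3, -1, 1, 4, 6, 7, 8, 10, 13, 16, 19, 20, 23, 25, 28, 30, 34, 35]
side 150
73 [-6, 0, 3]
81 [-32, -9, -6, -3, 2, 5, 34]
89 [-33, -27, -6, 8, 32, 37]
97 [-33, -30, 31, 37]
105 [-33, -27, 34, 37]
113 [-42, -36, -31, -28, -22, -1, 5, 10, 19, 31, 37, 37]
121 [-37, -34, -31, -25, -19, -16, -13, -7, -5, -4, -1, 4, 7, 10, 16, 22, 28, 34]
```

The stop is reached: force rises with no further motion. The prongs sit evenly at ±28 to 35 mm either side of the tip. Retreat, check and hand in.

Request:
play_rows --rows '[[[-0.04, 0, 0, 0, 0, 0, -1], [-0.1, 0, 0, 0, 0, 0, -1], [-0.14, 0, 0, 0, 0, 0, -1], [-0.14, 0, -0.15, 0, 0, 0, -1], [-0.14, 0, -0.3, 0, 0, 0, -1], [-0.14, 0, -0.5, 0, 0, 0, -1], [-0.14, 0, -0.6, 0, 0, 0, -1], [-0.14, 0, -0.6, 0, 0, 0, -1]]]'

```text
clock: 12.02
tcp_pos: [585.7, -58.4, 299.5]
eef_rot: [2.22, 2.211, 0.013]
ft_force: [0.9, 0.4, 0.2]
grip_width: -0.0
grip_force: 0.0
```

```bash
python3 kp.py; python3 st.py|tail -2; python3 - <<'E'
from h import *
for n in("scene","side"):
    W=cloud(read_camera(n)); z=W[...,2]; k=((z>47)&(z<68)&(np.hypot(W[...,0]-600,W[...,1]-127)<108)&(np.hypot(W[...,0]-600,W[...,1]-127)>75)).astype(np.uint8)
    N,L,S,C=cv2.connectedComponentsWithStats(k); print(n,[(W[L==i].mean(0).round(),S[i,4]) for i in range(1,N) if S[i,4]>3])
E
```

```text
12.0167 [585.7 -58.4 299.5] [0.9 0.4 0.2]
scene post 101 [586.   -8.5] z 61.0 103.0
  arm far x,y [664.1  25.9] 398
side post 49 [583.1  -5.4] z 60.0 102.0
  arm far x,y [664.9  27.2] 279
spoke phase -13.483665908048541 0.9620102869500367
tip 31 [ 26.22158717 -88.00713973] -73.40865837019028
scene [(array([530.,  73.,  51.]), np.int32(12)), (array([601.,  25.,  48.]), np.int32(9)), (array([630.,  40.,  55.]), np.int32(63)), (array([662.,  47.,  49.]), np.int32(4)), (array([632., 210.,  50.]), np.int32(15)), (array([694., 124.,  52.]), np.int32(14))]
side [(array([621.,  44.,  57.]), np.int32(30)), (array([595.,  27.,  49.]), np.int32(4)), (array([524.,  78.,  53.]), np.int32(7)), (array([688., 128.,  52.]), np.int32(7)), (array([525., 184.,  50.]), np.int32(9)), (array([626., 214.,  53.]), np.int32(7))]
```

All five tips are standing, the keeper is closed and the arm is clear.

```bash
python3 -c "
from rig import job
print(job.close_job())"
```

```text
the job is handed in; nothing more can be done
None
```

The job is handed in: the large tip stands in the bay within about 1° of the tongue's line, the keeper is closed against its stop with its prongs either side of the tip, and all five tips are standing; I did not re-measure the other things on the island, but felt no unexpected contact.

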